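# Lay the leather-stitching kit back in its fitted drawer

### The job

Put the stitching kit back in its drawer: lay the awl, the edge slicker, the block of beeswax and the glue brush each in the recess that is cut to its own outline, the awl's needle in the narrow groove, all of them lying flat on the felt at the bottom. Leave the glue bottle and the cone of thread where they stand.

Things in the scene. Friction and masses are not known exactly. Their poses are not given: they have to be found in the camera images.
- awl: Stitching awl, turned wooden handle and thin steel needle, 150 mm, 60 g. Origin: underside, mid-length. Axis u, towards the tip, is 0.358 rad (20.5 deg) from its +x towards +y and passes 4 mm left of the origin. Along u: handle -73 to +17 mm, 27 mm thick at most; needle 5 mm thick, to +77. Grip across the handle at u = -30: 22 mm wide, 25 high. z up.
- slicker: Edge slicker: plain turned wooden stick, rounded ends, no metal, 120 mm long, 26 mm thick, 50 g, lying flat. Origin: underside, mid-length. Its long axis lies at -0.087 rad (-5 deg) from its own +x. Grip across its middle. z up.
- wax_block: Tan rectangular block of beeswax, 70 x 35 x 24 mm high, 60 g. Origin: centre of its underside. Its 70 mm length lies at -0.873 rad (-50 deg) from its own +x. Grip across the 35 mm width at its middle. z up.
- brush: Flat wooden glue brush, pale ferrule, dark bristles, 165 mm long, 70 g, handle 30 mm wide and 9 high, bristles 33 wide, ferrule 11 high. Origin: underside, mid-length. Axis u, towards the bristles, is 1.396 rad (80 deg) from its own +x towards +y; handle from u = -83 to +17 mm. Grip across the handle at u = -20 mm. z up.
- awl_insert: Fixed pale wood insert 200 x 84 x 18 mm; origin mid-underside, 4 mm above the bench, x along its length, z up. Felt floor of the recess 6 mm above the origin, rim 18. Recess of the awl's outline, axis at y = +4 mm: 39 wide from x = -80 to +26, then a groove 21 wide to +85; finger bay x = -50 to -10, 70 across. Awl lies tip to +x, origin over this origin. Drawer walls: 32 high.
- slicker_insert: Fixed pale wood insert 200 x 84 x 18 mm; origin mid-underside, 4 mm above the bench, x along its length, z up. Felt floor of the recess 6 mm above the origin, rim 18. Recess: a slot with round ends for the slicker, 136 x 39 mm, centred on the origin, with a finger bay from x = -20 to +20, 72 across. The slicker lies along x, either way round. All four inserts share one dark drawer.
- wax_insert: Fixed pale wood insert 200 x 84 x 18 mm; origin mid-underside, 4 mm above the bench, x along its length, z up. Felt floor of the recess 6 mm above the origin, rim 18. Recess: the short rectangle, for the wax block, 84 x 48 mm, centred on the origin, with a finger bay from x = -20 to +20, 77 across. The block lies along x, either way round. All four inserts share one dark drawer.
- brush_insert: Fixed pale wood insert 200 x 84 x 18 mm; origin mid-underside, 4 mm above the bench, x along its length, z up. Felt floor of the recess 6 mm above the origin, rim 18. Recess: the longest rectangle, for the brush, 182 x 46 mm, centred on the origin, with a finger bay from x = -40 to 0, 72 across, where the handle is held if the bristles lie towards +x. All four inserts share one dark drawer.
- glue_bottle: White glue bottle with a red cap, 56 mm across, 150 mm high, standing loose on the bench; a bystander, to be left alone. Origin: centre of its underside.
- thread_cone: Black cone of thread, 58 mm across, 97 mm high, standing loose on the bench; a bystander, to be left alone. Origin: centre of its underside.

How it is judged:
At the end, for the whole second after the job is handed in: Awl, slicker, wax block and brush each rest in their own recess: origin within 12 mm of their insert's origin seen from above, underside at most 3.5 mm above the felt, flat (block and brush within 0.08 rad; awl and slicker rolled by at most 0.35 rad) (horizontal distance between awl and awl_insert below 0.012 m and z of awl in the frame of awl_insert below 0.0095 m and angle between each of awl, slicker's own z axis and vertical below 0.35 rad and linear speed of each of awl, slicker, wax_block, brush below 0.01 m/s and angular speed of each of awl, slicker, wax_block, brush below 0.1 rad/s and horizontal distance between slicker and slicker_insert below 0.012 m and z of slicker in the frame of slicker_insert below 0.0095 m and horizontal distance between wax_block and wax_insert below 0.012 m and z of wax_block in the frame of wax_insert below 0.0095 m and angle between each of wax_block, brush's own z axis and vertical below 0.08 rad and horizontal distance between brush and brush_insert below 0.012 m and z of brush in the frame of brush_insert below 0.0095 m); the robot touches nothing.
It fails at once if the glue bottle was pushed more than 20 mm from where it stood (distance of glue_bottle from where it was at the start of the episode above 0.02 m).
It fails at once if the cone of thread was pushed more than 20 mm from where it stood (distance of thread_cone from where it was at the start of the episode above 0.02 m).
It fails at once if the glue bottle was tipped over (angle between glue_bottle's own z axis and vertical above 0.5 rad).
It fails at once if the cone of thread was tipped over (angle between thread_cone's own z axis and vertical above 0.5 rad).
It also fails if it takes over 102 s, if anything falls off the work surface, if the arm or the gripper's body presses on something with over 40 N, if the wrist force passes 120 N, or if a joint passes its speed limit or range.

### The arm

A 6-joint arm with a two-finger parallel gripper is mounted at the origin on a cart in front of the work surface, level with it; the furniture and walls round the work are solid. World frame = base frame: x ahead of the robot, y to its left, z up, the work surface at z = 0. Lengths are in m, angles in rad, forces in N, time in s.
With the tool pointing down it reaches from about 0.325 to 0.9 m from the base axis. Payload 3.5 kg.
Tool frame: the origin (TCP) lies midway between the tips of the shut fingers; the grasp point (between the pads) lies 19 mm behind it (robot.grip_point_offset is the distance from the TCP to the grasp point, in m); z points along the fingers, y is the line along which they close (so a half turn about z gives the same grasp; the last joint's range is limited). The gripper opens to 85 mm and grips with 20 to 120 N. Pads are 22 mm wide; open, the fingers measure 114 mm over their backs; the gripper's body (76 mm by 85 mm) begins 54 mm behind the grasp point. The pads swing forward as they close: fully open they stand 13 mm farther back than shut.
Start: joints at [1.187, 0.276, -0.026, 1.268, 0, 1.467], TCP at [0.173, 0.601, 0.209] pointing down, gripper open.
Joint ranges: [-3.12, 3.12], [-0.85, 1.88], [-1.08, 1.24], [-1.95, 2.15], [-1.57, 1.53], [-3.14, 3.14]. Speed limits (rad/s): [2.57, 2.57, 3.14, 3.14, 3.14, 3.14].

### API

Orientations are given as a rotation vector (axis times angle).
In Python, from bench import robot, kin, vision, close_job, readout gives the robot as it stands. Calls block until the motion is done:
- robot.move_to(position, orientation): joint-space move of the TCP to a pose.
- robot.movel(position, orientation=None, vel=0.15, guard=None): straight line of the TCP; orientation=None keeps the orientation; vel is the mean speed in m/s. With guard (N) it stops when the force on the tool has changed by that much, and returns True; else False.
- robot.move_j(angles): joint-space move.
- robot.command_gripper(opening, squeeze=None): finger opening in m; squeeze is the grip in N (None keeps the last); returns when the fingers have stopped.
- robot.hold(seconds).
- kin.ik(position, orientation): joint angles nearest the present ones, or None.
- vision.read_camera(name): name is "scene" or "top"; returns a dict with "image" (420x560x3 uint8, red, green, blue), "vfov" (degrees; the focal length in pixels is half the picture's height over the tangent of half this angle, whatever the lens; pixels are square), "cx", "cy" (the principal point, pixels), "rvec" (rotation vector, rad) and "tvec" (3), from world to camera coordinates, as OpenCV has them. Camera axes: x right, y down, z forward; pixel columns grow to the right and rows downward; lengths in m; the calibration is good to about 2 mm. A picture is of the moment at which its call begins. There is no depth.
A pose or a line that the arm cannot do raises robot.Unreachable and nothing moves.
- close_job(): hands the job in; it is judged then, once.
Readings, each from a call of its own:
- readout.read_t(): time.
- readout.read_q(): joint angles.
- readout.read_qd(): joint speeds.
- readout.read_tau(): joint torques, N m.
- readout.read_eef_pos(): TCP position.
- readout.read_tcp_rot(): TCP orientation.
- readout.read_wrist_force(): force on the tool from outside, world axes, zero at the start.
- readout.read_moment(): the same for the moment, N m.
- readout.read_gripper_width(): finger opening in m.
- readout.read_gripper_force(): force on a finger pad.
Only numpy, scipy, OpenCV 4.12 (cv2) and the standard library are available. Lean on these libraries where they do the work, as an engineer would, in place of code of your own. Each camera call takes 0.05 s, during which the arm holds its last target. There are 200 camera calls.

## Working session

There is one attempt and no reset: what is moved stays moved. The work goes in short steps, each a Python script; the robot and the scene stay as the last script left them, time stands still between calls to the robot, and variables do not carry over. Pictures are saved under pics/ and viewed, at most 14 in all, crops included, and the job is handed in when it is done.

```bash
ls; mkdir -p pics; python3 - <<'E'
from bench import vision,readout
import cv2
for n in("scene","top"):
    c=vision.read_camera(n); cv2.imwrite(f"pics/{n}0.png",c["image"][:,:,::-1])
    print(n,{k:v for k,v in c.items() if k!="image"})
print(readout.read_t())
E
```

```text
pics
scene {'vfov': 45.041169239390086, 'cx': 277.5476748280885, 'cy': 210.74673242558697, 'rvec': array([ 2.04211223, -0.83674143,  0.4674523 ]), 'tvec': array([-0.37860362,  0.26572907,  1.10830495])}
top {'vfov': 42.77079154472127, 'cx': 280.56541328359054, 'cy': 213.80371614599304, 'rvec': array([ 2.13088027, -2.10035116,  0.19223308]), 'tvec': array([0.02516895, 0.54130543, 1.42317665])}
0.1
```

View pics/scene0.png

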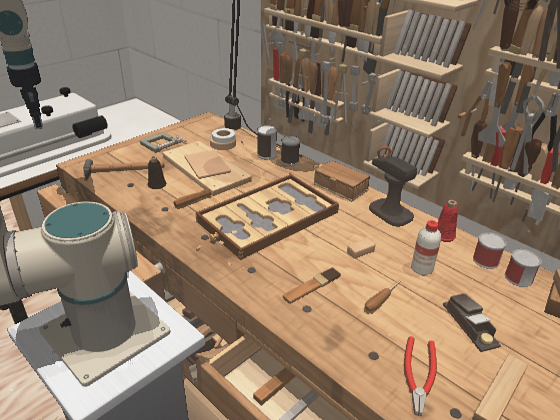

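View pics/top0.png

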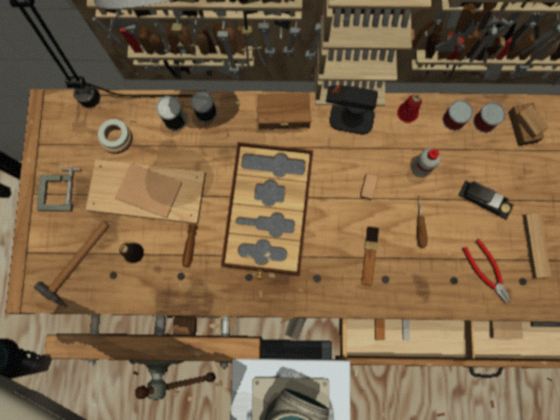

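The scene view shows the drawer at about (267,213), the brush at (313,285), the awl at (380,298), the wax at (361,248), and a stick at (190,197). In the top view these are the drawer (268,208), brush (371,256), awl (422,222), wax (370,186), stick (189,244) and cone (130,252). I'll enlarge both.

```bash
python3 - <<'E'
import cv2
t=cv2.imread("pics/top0.png");s=cv2.imread("pics/scene0.png")
f=lambda im,x,y,w,h:cv2.resize(im[y:y+h,x:x+w],None,fx=4,fy=4,interpolation=cv2.INTER_CUBIC)
cv2.imwrite("pics/tA.png",f(t,170,140,150,140))
cv2.imwrite("pics/tB.png",f(t,345,150,100,140))
cv2.imwrite("pics/sA.png",f(s,165,165,180,100)); 
E
```

```text
(no output)
```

View pics/tA.png

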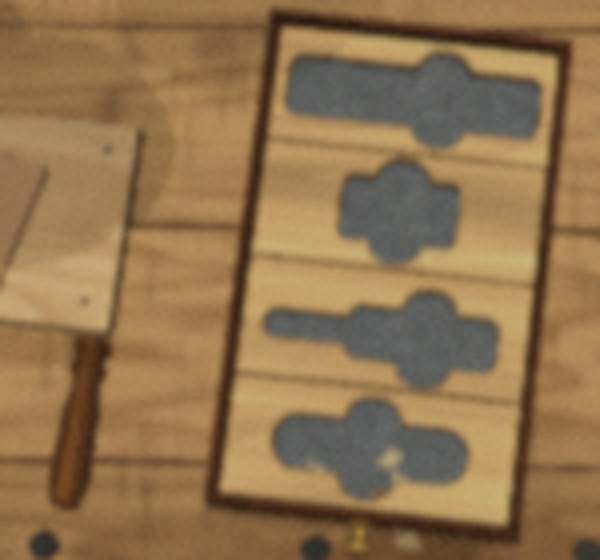

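View pics/tB.png

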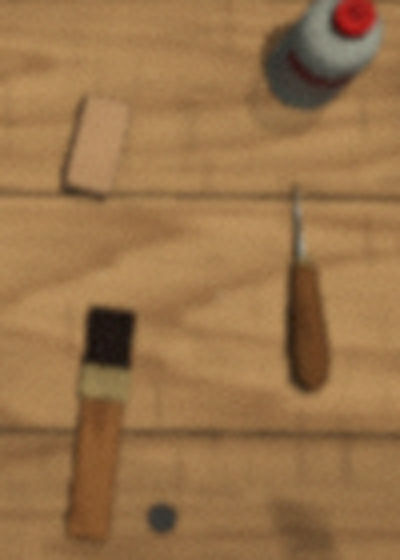

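View pics/sA.png

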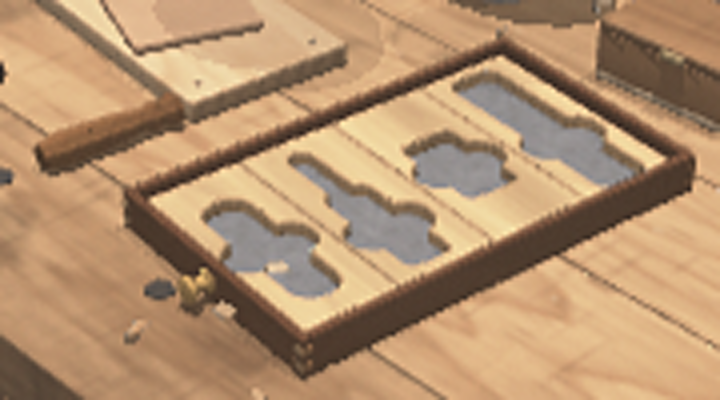

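The crops are clear. In the top view the slots from top to bottom are brush, wax, awl and slicker. The groove and the bay side show that insert +x points to image left. The slicker at (189,245) lies just off the board's corner, and a few crumbs can be seen in its recess. Next I'll segment everything in both views.

```bash
cat > h.py <<'E'
import numpy as np,cv2
from bench import vision
def cam(n):
    c=vision.read_camera(n);f=210/np.tan(np.radians(c["vfov"])/2)
    c["K"]=np.array([[f,0,c["cx"]],[0,f,c["cy"]],[0,0,1]]);c["R"]=cv2.Rodrigues(c["rvec"])[0]
    c["C"]=-c["R"].T@c["tvec"];return c
def cast(c,uv,z):
    uv=np.atleast_2d(uv).astype(float);r=np.c_[uv,np.ones(len(uv))]@np.linalg.inv(c["K"]).T@c["R"]
    return c["C"]+r*((z-c["C"][2])/r[:,2])[:,None]
def tri(a,ua,b,ub):
    P=lambda c:c["K"]@np.c_[c["R"],c["tvec"]]
    X=cv2.triangulatePoints(P(a),P(b),np.array(ua,float).reshape(2,1),np.array(ub,float).reshape(2,1));return (X[:3]/X[3]).ravel()
def seg(c,rect,fg=None):
    "grabCut in a rectangle x,y,w,h, on a 2x picture; returns full-res mask 2x"
    im=cv2.resize(np.ascontiguousarray(c["image"][:,:,::-1]),None,fx=2,fy=2,interpolation=cv2.INTER_CUBIC)
    m=np.zeros(im.shape[:2],np.uint8);x,y,w,h=[2*v for v in rect];p=16
    sub=im[y-p:y+h+p,x-p:x+w+p].copy();ms=np.zeros(sub.shape[:2],np.uint8)
    cv2.grabCut(sub,ms,(p,p,w,h),np.zeros((1,65)),np.zeros((1,65)),5,cv2.GC_INIT_WITH_RECT)
    m[y-p:y+h+p,x-p:x+w+p]=(ms&1)*255
    return big(m)
def big(m):
    n,l,s,_=cv2.connectedComponentsWithStats(m);return (l==1+np.argmax(s[1:,4])).astype(np.uint8)*255
def px(m):  # mask 2x -> contour in original pixels
    k=max(cv2.findContours(m,cv2.RETR_EXTERNAL,cv2.CHAIN_APPROX_NONE)[0],key=cv2.contourArea)
    return (k[:,0].astype(float)+.5)/2-.5
def felt(c):
    im=cv2.resize(c["image"],None,fx=2,fy=2,interpolation=cv2.INTER_CUBIC).astype(int)
    return ((im.max(2)-im.min(2)<32)&(im.max(2)>75)&(im.max(2)<190)).astype(np.uint8)*255
RT=dict(awl=(412,194,20,56),wax=(357,169,24,34),brush=(359,222,24,66),slicker=(178,223,22,46))
RS=dict(awl=(360,278,44,38),wax=(343,238,36,22),brush=(280,264,66,42),slicker=(170,184,44,26))
E
python3 - <<'E'
from h import *
T,S=cam("top"),cam("scene");print(T["C"],S["C"])
out=[]
for c,Rr,d in((T,RT,(220,145,100,130)),(S,RS,(195,175,145,80))):
    v=cv2.resize(np.ascontiguousarray(c["image"][:,:,::-1]),None,fx=2,fy=2)
    for n,r in Rr.items():
        m=seg(c,r);p=px(m);cv2.drawContours(v,cv2.findContours(m,0,1)[0],-1,(0,255,0),1)
        q=cast(c,p,.012)[:,:2];print(n,cv2.minAreaRect(q.astype(np.float32)))
    f=felt(c);k=np.zeros_like(f);x,y,w,h=[2*i for i in d];k[y:y+h,x:x+w]=f[y:y+h,x:x+w]
    for q in cv2.findContours(k,0,1)[0]:
        if cv2.contourArea(q)>500:
            cv2.drawContours(v,[q],-1,(0,0,255),1);w=cast(c,(q[:,0]+.5)/2-.5,.010)[:,:2];print("felt",cv2.minAreaRect(w.astype(np.float32)))
    out.append(v)
cv2.imwrite("pics/ot.png",out[0][270:590,320:900]);cv2.imwrite("pics/os.png",out[1][340:640,330:830])
E
```

```text
[0.25937755 0.01496667 1.50052528] [-0.287732   -0.79772406  0.85037588]
awl ((0.5222064852714539, -0.3628878593444824), (0.029285866767168045, 0.1268080770969391), 88.11920166015625)
wax ((0.6304172277450562, -0.21408560872077942), (0.03926916792988777, 0.07795704156160355), 76.21879577636719)
brush ((0.4339495897293091, -0.21514992415905), (0.03772088512778282, 0.16626755893230438), 82.65415954589844)
slicker ((0.4572003185749054, 0.287972092628479), (0.03016592375934124, 0.12564203143119812), 83.6311264038086)
felt ((0.44089993834495544, 0.08333607763051987), (0.06651591509580612, 0.12984886765480042), 11.84714126586914)
felt ((0.5137048363685608, 0.07582280784845352), (0.06639894843101501, 0.16077739000320435), 7.6110663414001465)
felt ((0.6100456118583679, 0.06671497970819473), (0.07325234264135361, 0.08272667974233627), 0.7646291255950928)
felt ((0.6937699913978577, 0.057628851383924484), (0.06729643046855927, 0.18041428923606873), 0.7332070469856262)
awl ((0.5241159200668335, -0.36162155866622925), (0.14823363721370697, 0.03246103972196579), 4.654283046722412)
wax ((0.6321919560432434, -0.21663229167461395), (0.05589870363473892, 0.08924423903226852), 74.68666076660156)
brush ((0.43107184767723083, -0.22036778926849365), (0.04414208605885506, 0.16965028643608093), 82.73899841308594)Traceback (most recent call last):
  File "<stdin>", line 7, in <module>
  File "h.py", line 20, in seg
    return big(m)
  File "h.py", line 22, in big
    n,l,s,_=cv2.connectedComponentsWithStats(m);return (l==1+np.argmax(s[1:,4])).astype(np.uint8)*255
                                                             ~~~~~~~~~^^^^^^^^^
    return _wrapfunc(a, 'argmax', axis=axis, out=out, **kwds)
    return bound(*args, **kwds)
ValueError: attempt to get argmax of an empty sequence
```

```bash
cat >> h.py <<'E'
def seg2(c,rect):
    x,y,w,h=[2*v for v in rect]
    im=cv2.resize(c["image"],None,fx=2,fy=2,interpolation=cv2.INTER_CUBIC);m=np.zeros(im.shape[:2],np.uint8)
    m[y:y+h,x:x+w]=cv2.threshold(im[y:y+h,x:x+w,0].copy(),0,255,cv2.THRESH_BINARY_INV|cv2.THRESH_OTSU)[1];return big(m)
def pale(c,d):
    im=cv2.resize(c["image"],None,fx=2,fy=2,interpolation=cv2.INTER_CUBIC);m=np.zeros(im.shape[:2],np.uint8);x,y,w,h=[2*v for v in d]
    g=cv2.cvtColor(im,cv2.COLOR_RGB2GRAY);m[y:y+h,x:x+w]=(g[y:y+h,x:x+w]>cv2.threshold(g[y:y+h,x:x+w].copy(),0,255,cv2.THRESH_OTSU)[0]*.75)*255
    return m
E
python3 - <<'E'
from h import *
T,S=cam("top"),cam("scene");cen={}
out=[];hts={}
for c,Rr,d in((T,RT,(220,145,100,130)),(S,RS,(195,175,145,80))):
    v=cv2.resize(np.ascontiguousarray(c["image"][:,:,::-1]),None,fx=2,fy=2)
    for n,r in Rr.items():
        m=seg2(c,r) if n=="slicker" else seg(c,r);cv2.drawContours(v,cv2.findContours(m,0,1)[0],-1,(0,255,0),1)
        p=px(m);cen.setdefault(n,[]).append(np.mean(cv2.boxPoints(cv2.minAreaRect(p.astype(np.float32))),0))
        if c is T:print(n,cv2.minAreaRect(cast(c,p,.012)[:,:2].astype(np.float32)))
    f=felt(c);k=np.zeros_like(f);x,y,w,h=[2*i for i in d];k[y:y+h,x:x+w]=f[y:y+h,x:x+w]
    for q in cv2.findContours(k,0,1)[0]:
        if cv2.contourArea(q)>500:
            cv2.drawContours(v,[q],-1,(0,0,255),1)
            print("felt px",q.reshape(-1,2).mean(0)/2, cv2.contourArea(q))
    out.append(v)
for n,(a,b) in cen.items(): print(n,tri(T,a,S,b))
cv2.imwrite("pics/ot.png",out[0][270:590,320:900]);cv2.imwrite("pics/os.png",out[1][340:640,330:830])
# pale outline in top: drawer interior
g=cv2.cvtColor(T["image"],cv2.COLOR_RGB2GRAY)
print(g[213,225:240],g[213,297:315],g[140:158,273],g[262:280,262])
E
```

```text
awl ((0.5221738815307617, -0.36288678646087646), (0.029285866767168045, 0.12687328457832336), 88.11920166015625)
wax ((0.6303059458732605, -0.21407201886177063), (0.045376721769571304, 0.07540596276521683), 86.23627471923828)
brush ((0.43371346592903137, -0.21432630717754364), (0.03778614103794098, 0.1673216074705124), 81.42203521728516)
slicker ((0.45674750208854675, 0.28905701637268066), (0.1255672127008438, 0.06020325422286987), 0.8286499977111816)
felt px [262.44493392 252.13876652] 2693.5
felt px [266.66538462 223.675     ] 2668.0
felt px [269.66167665 192.99401198] 2071.5
felt px [273.29381443 164.24398625] 3704.5
felt px [232.83513514 228.8027027 ] 1229.5
felt px [257.0480226  218.89830508] 1140.5
felt px [279.42477876 207.17699115] 822.5
felt px [301.83947368 198.27368421] 1419.0
awl [ 0.52182915 -0.36265856  0.01311642]
wax [ 0.6314054  -0.21512252  0.01051832]
brush [ 0.4340046  -0.21578113  0.00539771]
slicker [0.45871989 0.28891212 0.00983957]
[145 142 118  81  47  58 107 152 164 165 164 164 166 164 167] [159 159 160 159 158 137  93  54  60  96 125 133 133 131 130 129 131 125] [128 127 128 124 123 103  71  49  36  78 136 164 168 164 158 143 104  81] [ 93  89 108 128 132 104  66  51  50  64  75  79  79  79  87  85  75  83]
```

View pics/ot.png

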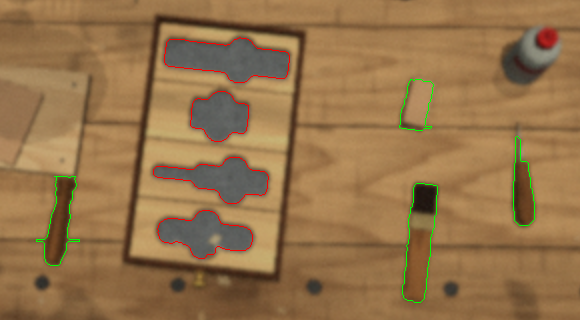

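View pics/os.png

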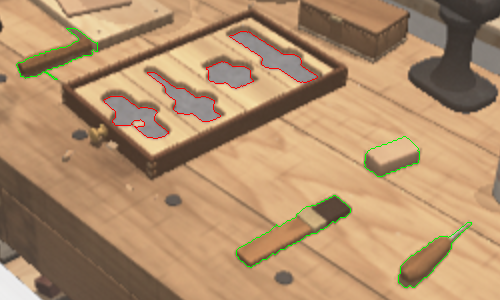

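```bash
cat > m.py <<'E'
from h import *
def pca(P):
    m=P.mean(0);d=np.linalg.svd(P-m,full_matrices=False)[2][0];return m,d
def fill(m): # world points of mask px
    y,x=np.nonzero(m);return (np.c_[x,y]+.5)/2-.5
if __name__=="__main__":
    T=cam("top");im=T["image"]
    # drawer frame
    g=cv2.cvtColor(im,cv2.COLOR_RGB2GRAY);G=cv2.resize(g,None,fx=2,fy=2,interpolation=cv2.INTER_CUBIC)
    m=np.zeros_like(G);m[276:560,440:640]=(G[276:560,440:640]<88)*255
    fr=big(m);w=cast(T,px(fr),.032)[:,:2];print("frame",cv2.minAreaRect(w.astype(np.float32)))
    # felts
    f=felt(T);k=np.zeros_like(f);k[290:550,440:640]=f[290:550,440:640]
    for q in cv2.findContours(k,0,1)[0]:
        if cv2.contourArea(q)>500:
            w=cast(T,(q[:,0]+.5)/2-.5,.010)[:,:2]
            for a in (5,6,7,8):
                a=np.radians(90-a);X=np.array([np.cos(a),np.sin(a)]);Y=np.array([-X[1],X[0]])
                e=[w@X,w@Y];c=[(t.max()+t.min())/2 for t in e];print("felt",np.round(c[0]*X+c[1]*Y,4),np.round([np.ptp(t) for t in e],4),end=";")
            print()
    lab=cv2.cvtColor(cv2.resize(im,None,fx=2,fy=2,interpolation=cv2.INTER_CUBIC),cv2.COLOR_RGB2LAB).astype(float)
    # wax top face
    s=np.median(lab[362:378,736:744].reshape(-1,3),0);m=np.zeros_like(G);r=RT["wax"]
    x,y,w_,h_=[2*i for i in r];m[y:y+h_,x:x+w_]=((np.linalg.norm((lab-s)*[.5,1,1],axis=2)<9)*255)[y:y+h_,x:x+w_]
    m=big(cv2.morphologyEx(m,cv2.MORPH_OPEN,np.ones((3,3))));print("wax",cv2.minAreaRect(cast(T,px(m),.024)[:,:2].astype(np.float32)),pca(cast(T,fill(m),.024)[:,:2]))
    for n in("slicker","awl","brush"):
        m=seg2(T,RT[n]) if n=="slicker" else seg(T,RT[n])
        if n!="brush":m=big(cv2.morphologyEx(m,cv2.MORPH_OPEN,cv2.getStructuringElement(cv2.MORPH_ELLIPSE,(11,11))))
        z=.006 if n=="brush" else .013
        c,d=pca(cast(T,fill(m),z)[:,:2]);d=d*np.sign(d[0]);w=cast(T,px(m),z)[:,:2]-c;e=w@d;l=w@[-d[1],d[0]]
        print(n,c,"ang",np.degrees(np.arctan2(d[1],d[0])),"ends",e.min(),e.max(),"lat",l.min(),l.max())
E
python3 m.py
```

```text
frame ((0.5536912679672241, 0.07268711179494858), (0.22858837246894836, 0.3858206570148468), 85.64225006103516)
felt [0.4404 0.0837] [0.1339 0.0685];felt [0.4404 0.0836] [0.1339 0.0687];felt [0.4403 0.0836] [0.1339 0.0688];felt [0.4403 0.0836] [0.1339 0.0689];
felt [0.5205 0.0776] [0.163  0.0672];felt [0.521  0.0775] [0.1632 0.0673];felt [0.5216 0.0774] [0.1633 0.0675];felt [0.5221 0.0772] [0.1633 0.0676];
felt [0.61   0.0664] [0.0824 0.0743];felt [0.61   0.0665] [0.0825 0.0744];felt [0.61   0.0665] [0.0827 0.0744];felt [0.61   0.0665] [0.0829 0.0745];
felt [0.695  0.0578] [0.1806 0.0687];felt [0.6954 0.0578] [0.1807 0.0686];felt [0.6957 0.0579] [0.1808 0.0685];felt [0.6961 0.0578] [0.181  0.0684];
wax ((0.639568567276001, -0.21524226665496826), (0.08171907812356949, 0.06737866252660751), 0.7255864143371582) (array([ 0.64199835, -0.21932942]), array([-0.95995344, -0.2801596 ]))
slicker [0.45511323 0.287402  ] ang -6.949691067860418 ends -0.061914523112341996 0.06524716296410733 lat -0.015760736670158447 0.016782565424790136
awl [ 0.50218378 -0.36073684] ang 1.4580374750957994 ends -0.04467109674137977 0.051803586551211436 lat -0.015255035083973878 0.014529844528686903
brush [ 0.43616979 -0.21660106] ang -7.523376578048745 ends -0.08467035419742078 0.08172033396656227 lat -0.01899605340121597 0.01951255434844869
```

```bash
python3 - <<'E'
from m import *
T,S=cam("top"),cam("scene")
print("tip",cast(T,(418.7,196.2),.013), cast(T,(418.7,196.2),.0))
lab=cv2.cvtColor(T["image"],cv2.COLOR_RGB2LAB).astype(int)
for ch in (0,1,2): print(lab[168:204:3,358:384:2,ch])
for c,r in((T,(360,171,20,30)),):
    L=cv2.cvtColor(cv2.resize(c["image"],None,fx=2,fy=2,interpolation=cv2.INTER_CUBIC),cv2.COLOR_RGB2LAB)
    x,y,w,h=[2*i for i in r];b=cv2.GaussianBlur(L[:,:,2],(5,5),0);m=np.zeros_like(b)
    m[y:y+h,x:x+w]=cv2.threshold(b[y:y+h,x:x+w].copy(),0,255,cv2.THRESH_BINARY_INV+cv2.THRESH_OTSU)[1]
    m=big(m);top=m&((L[:,:,0]>115)*255).astype(np.uint8);top=big(top)
    for k in(m,top):print(cv2.minAreaRect(cast(c,px(k),.024)[:,:2].astype(np.float32)),pca(cast(c,fill(k),.024)[:,:2]))
E
```

```text
tip [[ 0.60468699 -0.35763802  0.013     ]] [[ 0.60770477 -0.36089434  0.        ]]
[[149 150 149 148 151 150 149 152 151 151 151 149 152]
 [156 157 154 155 152 141 144 145 146 146 142 140 143]
 [151 149 143 136 124 140 140 139 140 135 137 135 139]
 [142 141 140  99 134 152 153 155 153 149 135 135 131]
 [138 138 132 101 150 159 156 158 156 147 144 147 151]
 [150 151 131 121 155 157 159 159 156 134 149 153 154]
 [145 139 106 142 159 158 158 157 152 139 141 141 146]
 [140 126 102 156 155 158 158 155 145 139 151 145 141]
 [147  97 126 155 152 156 153 155 139 142 148 148 149]
 [149 100 121 142 150 150 155 143 141 146 147 148 151]
 [117  97  74  74  84  86 102 112 109 116 123 122 120]
 [150 151 150 143 138 132 131 139 137 136 135 139 141]]
[[137 137 137 139 137 137 137 136 136 138 137 137 137]
 [137 136 137 136 137 138 137 138 137 138 137 138 138]
 [137 138 139 138 137 138 139 138 138 138 138 139 138]
 [138 139 138 135 135 138 138 138 138 139 139 139 139]
 [139 139 138 137 138 137 138 137 138 137 138 136 137]
 [138 137 135 138 138 138 137 139 138 137 137 137 137]
 [137 137 136 138 137 138
[... 626 characters left out ...]
 159 159]
 [159 158 150 155 157 156 158 157 157 157 159 159 159]
 [160 157 150 157 156 157 157 156 156 157 159 159 159]
 [159 151 154 156 156 156 156 156 156 159 159 160 159]
 [160 150 151 155 156 157 156 156 158 159 159 159 160]
 [155 150 147 146 146 147 149 150 154 154 154 154 155]
 [161 159 159 158 158 157 157 157 158 157 158 159 158]]
((0.6237913966178894, -0.19987978041172028), (0.07525082677602768, 0.03590013459324837), 14.507238388061523) (array([ 0.61545119, -0.20182453]), array([-0.9979861 , -0.06343294]))
((0.6391181945800781, -0.20245619118213654), (0.004875846207141876, 0.050845369696617126), 80.0619125366211) (array([ 0.64096304, -0.20267641]), array([-0.97204698,  0.23478643]))
```

```bash
cat > g.py <<'E'
from h import *
from bench import robot,kin,readout
from scipy.spatial.transform import Rotation as Ro
IA=np.radians(84.2);X=np.array([np.cos(IA),np.sin(IA)]);Y=np.array([-X[1],X[0]])
P=lambda *p:cast(cam("top"),p,.024)[0,:2]
wa,wb=np.array([.6,-.2]),0
# name: axis origin xy, axis angle deg, grip u, insert origin, axis offset y, pick opening, release opening
J=dict(slicker=((.4568,.2872),-6.9,0,(.4396,.0836),0,.050,.036),
 awl=((.530,-.3600),1.46,-.030,(.524,.0749),.004,.050,.034),
 wax=(None,None,0,(.6086,.0665),0,.060,.043),
 brush=((.4347,-.2164),-7.5,-.020,(.6938,.0578),0,.055,.038))
def ori(a): return (Ro.from_euler("z",a)*Ro.from_euler("x",np.pi)).as_rotvec()
def plan(n,org=None,ang=None):
    o,a,u,t,off,wp,wr=J[n]; o=org if org is not None else o; a=np.radians(ang if ang is not None else a)
    pk=np.array(o)+u*np.array([np.cos(a),np.sin(a)]);pl=np.array(t)+u*X+off*Y;best=None
    for f in (0,np.pi):
        for s in ((0,np.pi) if n in("slicker","wax") else (0,)):
            qs=[kin.ik([*p,z],ori(b)) for p,b in((pk,a+f),(pl,IA+f+s)) for z in(.02,.16)]
            if all(q is not None for q in qs):
                c=max(abs(q[5]) for q in qs)+abs(qs[1][5]-qs[3][5])
                if best is None or c<best[0]:best=(c,pk,a+f,pl,IA+f+s,[round(q[5],2) for q in qs])
    return best
def pick(n,z,**k):
    _,pk,a,pl,b,q=plan(n,**k);wp=J[n][5];print(n,pk,pl,q)
    robot.move_to([*pk,.17],ori(a));robot.command_gripper(wp,40)
    print("guard",robot.movel([*pk,z+.03],vel=.25),robot.movel([*pk,z],vel=.08,guard=15))
    robot.command_gripper(0,40);robot.movel([*pk,.17],vel=.2)
    print("w",readout.read_gripper_width(),readout.read_gripper_force(),"t",readout.read_t());return pl,b
def place(n,pl,b,z):
    robot.move_to([*pl,.17],ori(b));robot.movel([*pl,z+.025],vel=.2)
    print("guard",robot.movel([*pl,z],vel=.05,guard=8),readout.read_eef_pos())
    robot.command_gripper(J[n][6]);robot.movel([*pl,.17],vel=.2);print("t",readout.read_t())
E
python3 - <<'E'
from g import *
a=P(371.8,174.5);b=P(366.2,197);d=a-b;print("wax",(a+b)/2,np.linalg.norm(d),np.degrees(np.arctan2(d[1],d[0])),np.linalg.norm(P(366,177)-P(377,177)))
for n in J:
    p=plan(n,*(((a+b)/2,np.degrees(np.arctan2(d[1],d[0]))) if n=="wax" else ()));print(n,p)
E
```

```text
wax [ 0.63075001 -0.21567272] 0.06787864823090083 -14.394076117575185 0.031172122667099088
slicker (np.float64(2.868743319442358), array([0.4568, 0.2872]), np.float64(3.0211649352021843), array([0.4396, 0.0836]), np.float64(7.752752537358812), [np.float64(0.56), np.float64(0.56), np.float64(1.72), np.float64(1.72)])
awl (np.float64(2.2576325768527514), array([ 0.50000974, -0.36076437]), np.float64(3.1670744606689105), array([0.51698879, 0.0454578 ]), np.float64(4.611159883769019), [np.float64(-0.76), np.float64(-0.76), np.float64(-1.51), np.float64(-1.51)])
wax (np.float64(2.757408387378001), array([ 0.63075001, -0.21567272]), np.float64(2.8903686325554236), array([0.6086, 0.0665]), np.float64(4.611159883769019), [np.float64(-0.18), np.float64(-0.18), np.float64(-1.47), np.float64(-1.47)])
brush (np.float64(2.5325625475318576), array([ 0.4148711 , -0.21378948]), np.float64(3.0106929596902186), array([0.69177887, 0.03790239]), np.float64(4.611159883769019), [np.float64(-0.48), np.float64(-0.48), np.float64(-1.51), np.float64(-1.51)])
```

Wax comes out at (0.631, -0.216), -14.4°, and both methods agree. Slicker first.

```bash
sed -i 's/wax=(None,None/wax=((.6310,-.2155),-14.2/; /^wa,wb/d' g.py; python3 - <<'E'
from g import *
pl,b=pick("slicker",.004)
c=cam("scene");cv2.imwrite("pics/s1.png",c["image"][:,:,::-1])
place("slicker",pl,b,.015)
robot.move_to([.50,-.36,.17],ori(np.pi))
c=cam("top");cv2.imwrite("pics/t2.png",c["image"][:,:,::-1]);d=cam("scene")
f=lambda im,x,y,w,h:cv2.resize(im[y:y+h,x:x+w,::-1],(400,400*h//w),interpolation=cv2.INTER_CUBIC)
A,B=f(c["image"],215,140,110,140),f(d["image"],190,170,155,90)
o=np.zeros((600,800,3),np.uint8);o[:A.shape[0],:400]=A;o[:B.shape[0],400:]=B;cv2.imwrite("pics/c2.png",o);print(readout.read_t())
E
```

```text
slicker [0.4568 0.2872] [0.4396 0.0836] [np.float64(0.56), np.float64(0.56), np.float64(1.72), np.float64(1.72)]
guard False False
w -6.860947421440388e-05 0.0 t 5.3917
guard False [0.43938103 0.08357026 0.01476355]
t 9.3167
11.5083
```

View pics/c2.png

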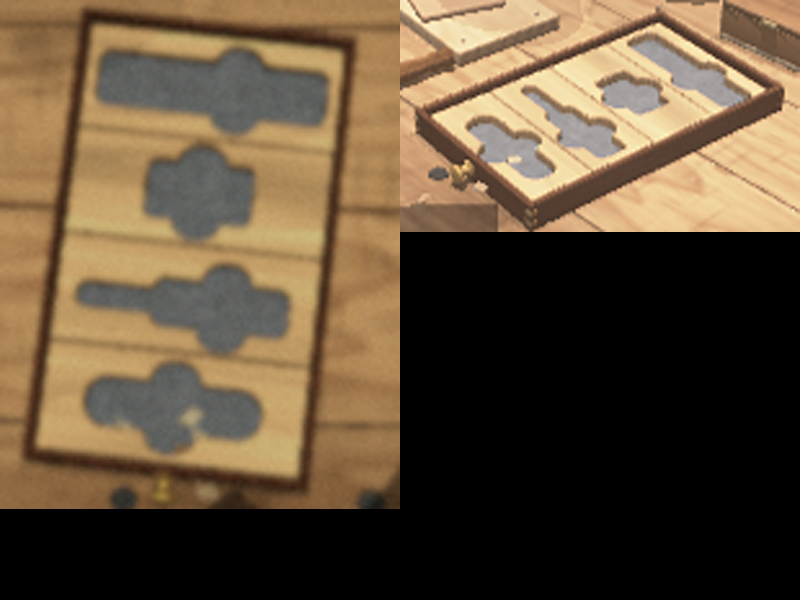

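The fingers shut on nothing: width was 0 and the slicker recess is still empty. I'll look at the slicker itself.

```bash
python3 - <<'E'
import cv2,numpy as np
a=cv2.imread("pics/top0.png")[200:290,90:240];b=cv2.imread("pics/t2.png")[200:290,90:240];c=cv2.imread("pics/s1.png")[100:280,100:300]
r=lambda i,w,h:cv2.resize(i,(w,h),interpolation=cv2.INTER_CUBIC)
o=np.zeros((600,800,3),np.uint8);o[:240,:400]=r(a,400,240);o[:240,400:]=r(b,400,240);o[240:,:400]=r(c,400,360);cv2.imwrite("pics/c3.png",o)
E
```

```text
(no output)
```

View pics/c3.png

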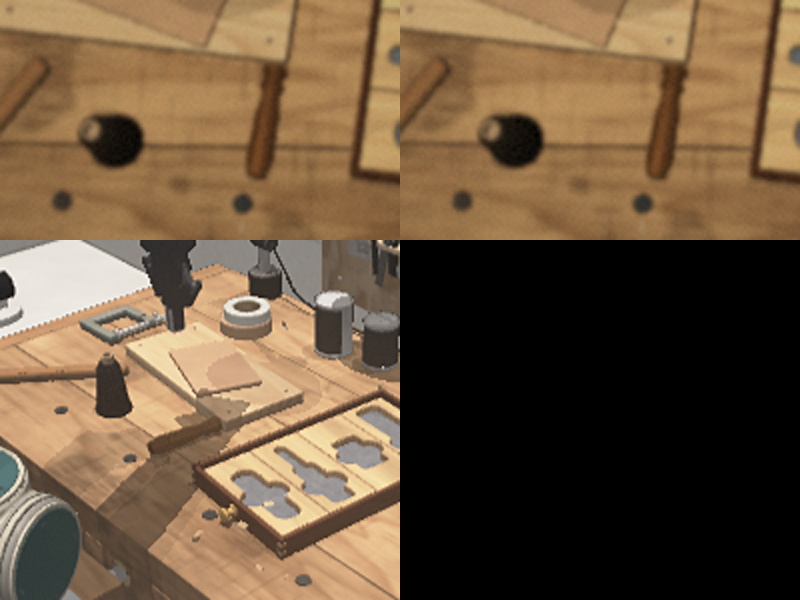

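The stick is exactly where it was, at about (189,244) in the top view. I'll go down again and take pictures at the bottom, before and after closing.

```bash
python3 - <<'E'
from g import *
_,pk,a,pl,b,q=plan("slicker")
robot.move_to([*pk,.17],ori(a));print(robot.command_gripper(.05,40),readout.read_gripper_width())
robot.movel([*pk,.034],vel=.25);print(robot.movel([*pk,.004],vel=.08,guard=15),readout.read_eef_pos(),readout.read_gripper_width())
I=[cam("scene")["image"],cam("top")["image"]]
robot.command_gripper(0,40);print(readout.read_gripper_width(),readout.read_gripper_force(),readout.read_wrist_force(),readout.read_t())
I+=[cam("scene")["image"],cam("top")["image"]]
o=np.zeros((600,800,3),np.uint8)
for i,im in enumerate(I):
    k=im[160:220,150:230] if i%2==0 else im[205:280,140:240]
    o[300*(i//2):300*(i//2)+300,400*(i%2):400*(i%2)+400]=cv2.resize(k,(400,300),interpolation=cv2.INTER_CUBIC)[:,:,::-1]
cv2.imwrite("pics/c4.png",o)
E
```

```text
False 0.049892688407124075
False [0.45679826 0.28719154 0.00405198] 0.05042747854820995
0.0003255407375762356 0.0 [ 0.09861528  0.45560716 -1.08883108] 15.9583
```

View pics/c4.png

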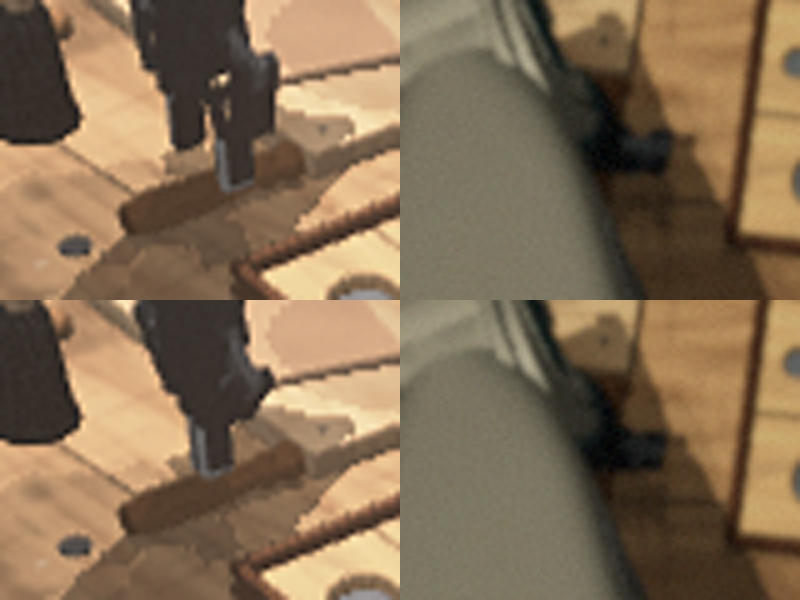

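The closed fingers sit inside the stick at top-view (189,244) without touching it. So it is only scenery, a decoy, and the real slicker is somewhere else. I'll look over the rest of the bench at higher zoom, using views with the arm out of the way.

```bash
python3 - <<'E'
from g import *
robot.movel([.4568,.2872,.17],vel=.25)
c=cam("scene")["image"][:,:,::-1];cv2.imwrite("pics/s5.png",c)
t=cv2.imread("pics/t2.png");o=np.zeros((600,800,3),np.uint8)
o[:300]=cv2.resize(t[80:335,0:560],(800,300),interpolation=cv2.INTER_CUBIC)
t=cv2.imread("pics/top0.png")
o[300:,:400]=cv2.resize(t[85:325,0:240],(400,300),interpolation=cv2.INTER_CUBIC);o[300:,400:]=cv2.resize(c[120:420,0:400],(400,300),interpolation=cv2.INTER_CUBIC)
cv2.imwrite("pics/c5.png",o)
E
```

```text
(no output)
```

View pics/c5.png

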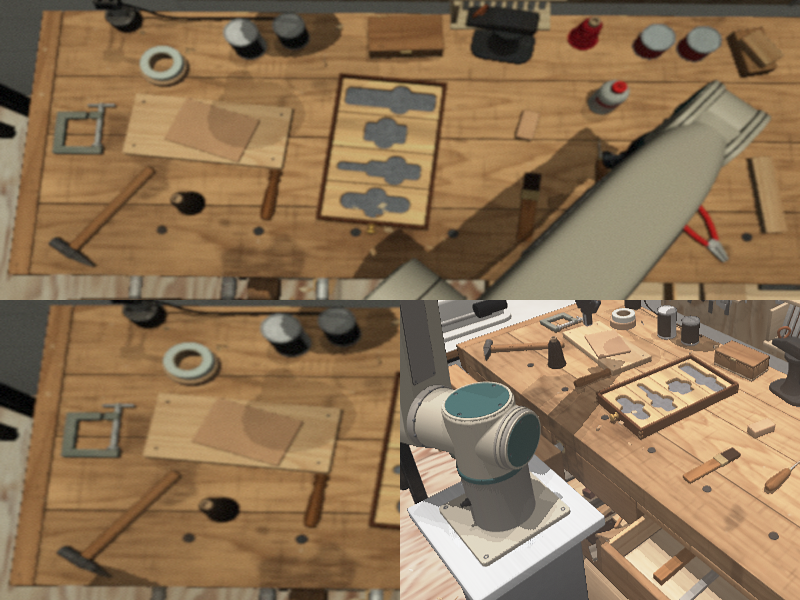

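```bash
python3 - <<'E'
from g import *
T,S=cam("top"),cam("scene")
pr=lambda c,p:cv2.projectPoints(np.array([p],float),c["rvec"],c["tvec"],c["K"],None)[0].ravel()
for z in(.004,.026,.013):print(z,pr(S,[.4568,.2872,z]),pr(T,[.4568,.2872,z]))
print(cast(S,[(174.4,204),(210,192),(192,198)],.013));print(cast(T,[(186.5,265),(193,224),(189.5,245)],.013))
print(tri(T,(189.5,245),S,(192,198)), tri(T,(186,265.5),S,(174.4,205)))
m=seg2(S,(170,184,44,26));y,x=np.nonzero(m);print(x.min()/2,x.max()/2)
E
```

```text
0.004 [192.20842629 200.26966877] [189.99439673 245.1932023 ]
0.026 [191.65671376 194.16615089] [188.60536158 244.13499951]
0.013 [191.98379944 197.78465369] [189.43098553 244.76398112]
[[0.39823414 0.29564067 0.013     ]
 [0.51712832 0.27554408 0.013     ]
 [0.45610212 0.28620026 0.013     ]]
[[0.40006195 0.29264764 0.013     ]
 [0.51589796 0.27994182 0.013     ]
 [0.4561376  0.28697469 0.013     ]]
[0.45636407 0.28696029 0.01250271] [0.39835026 0.29495653 0.00978613]
171.5 213.5
```

Its projection confirms it: the finger tip is drawn at the height of the stick's top, yet no force was felt. I'll probe it from above with closed fingers, then pick and place the brush, wax and awl.

```bash
python3 - <<'E'
from g import *
robot.movel([.4568,.2872,.04],vel=.25);print("probe",robot.movel([.4568,.2872,.008],vel=.08,guard=6),readout.read_eef_pos(),readout.read_gripper_width())
robot.movel([.4568,.2872,.17],vel=.3)
pl,b=pick("brush",.003)
if readout.read_gripper_width()>.02:
    place("brush",pl,b,.0145)
    pl,b=pick("wax",.004)
    if readout.read_gripper_width()>.025: place("wax",pl,b,.0155)
E
```

```text
probe False [0.45688575 0.28722818 0.00811041] 0.0002742684587667611
brush [ 0.4148711  -0.21378948] [0.69177887 0.03790239] [np.float64(-0.48), np.float64(-0.48), np.float64(-1.51), np.float64(-1.51)]
guard False False
w 0.00018598603241920755 0.0 t 24.1
```

The brush grasp missed as well, so the cause is systematic. In the picture the finger tip appeared about 20 mm higher than reported, so the tips may really be higher than the TCP reading. I'll probe for the bench surface with a guard.

```bash
python3 - <<'E'
from g import *
print(robot.grip_point_offset,readout.read_eef_pos(),readout.read_gripper_width())
x,y=.50,-.29
robot.move_to([x,y,.06],ori(np.pi));robot.movel([x,y,.012],vel=.25)
c=cam("scene");K=cv2.projectPoints(np.array([[x,y,.012],[x,y,.031],[x,y,0]],float),c["rvec"],c["tvec"],c["K"],None)[0].reshape(-1,2);print(K)
u,v=K[0].astype(int);im=np.ascontiguousarray(c["image"][v-50:v+25,u-50:u+50,::-1]);cv2.imwrite("pics/c6.png",cv2.resize(im,(800,600),interpolation=cv2.INTER_NEAREST))
print("org",u-50,v-50)
print("probe",robot.movel([x,y,-.03],vel=.03,guard=5),readout.read_eef_pos(),readout.read_wrist_force())
robot.movel([x,y,.06]);print(readout.read_t())
E
```

```text
0.0187 [ 0.41402526 -0.2131744   0.16887553] 0.00018598603241920755
[[351.48845219 284.89278543]
 [352.28600381 279.02672164]
 [350.99183081 288.54548026]]
org 301 234
probe True [ 0.49975337 -0.28979288 -0.02232291] [-0.43284118  0.96190139  5.01371785]
26.9167
```

View pics/c6.png

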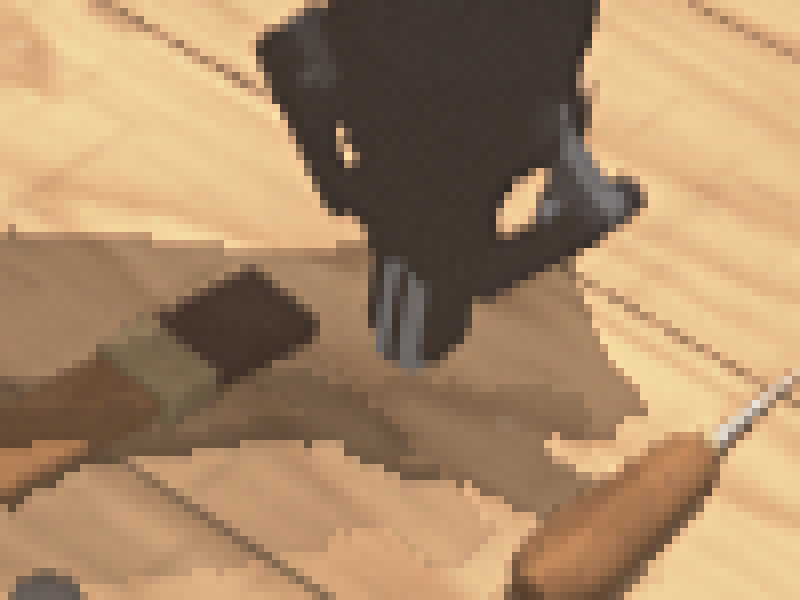

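This explains it. Seen by camera, the tip stands at z≈0.031 while the TCP reads 0.012. The bench is touched at a reading of -0.022. So the tool height offset is about 21.5 mm, and the stick is the real slicker. I'll correct all heights by that amount.

```bash
python3 - <<'E'
from g import *
D=-.0215
for n,z,w in(("brush",.0025,.02),("wax",.004,.025),("slicker",.004,.018)):
    pl,b=pick(n,z+D)
    if readout.read_gripper_width()<w: print("MISSED",n);break
    place(n,pl,b,z+.011+D)
robot.move_to([.50,-.36,.15],ori(np.pi))
c=cam("top")["image"];d=cam("scene")["image"];cv2.imwrite("pics/t7.png",c[:,:,::-1])
f=lambda im,x,y,w,h:cv2.resize(im[y:y+h,x:x+w,::-1],(400,400*h//w),interpolation=cv2.INTER_CUBIC)
A,B,C=f(c,215,140,110,140),f(d,190,170,155,90),f(c,340,140,110,90)
o=np.zeros((600,800,3),np.uint8);o[:A.shape[0],:400]=A;o[:B.shape[0],400:]=B;o[240:240+C.shape[0],400:]=C;cv2.imwrite("pics/c7.png",o);print(readout.read_t())
E
```

```text
brush [ 0.4148711  -0.21378948] [0.69177887 0.03790239] [np.float64(-0.48), np.float64(-0.48), np.float64(-1.51), np.float64(-1.51)]
guard False False
w 0.028310863471766968 39.475826025009155 t 30.9
guard True [ 0.69114378  0.03797599 -0.00811171]
t 35.0333
wax [ 0.631  -0.2155] [0.6086 0.0665] [np.float64(-0.18), np.float64(-0.18), np.float64(-1.47), np.float64(-1.47)]
guard False False
w 0.03414065633318256 40.59782087802887 t 39.325
guard True [ 0.60808418  0.06649811 -0.00688249]
t 43.225
slicker [0.4568 0.2872] [0.4396 0.0836] [np.float64(0.56), np.float64(0.56), np.float64(1.72), np.float64(1.72)]
guard False False
w 0.02471817747301444 39.30748843587935 t 47.9667
guard True [ 0.43900125  0.08353454 -0.00677497]
t 51.7667
53.9583
```

View pics/c7.png

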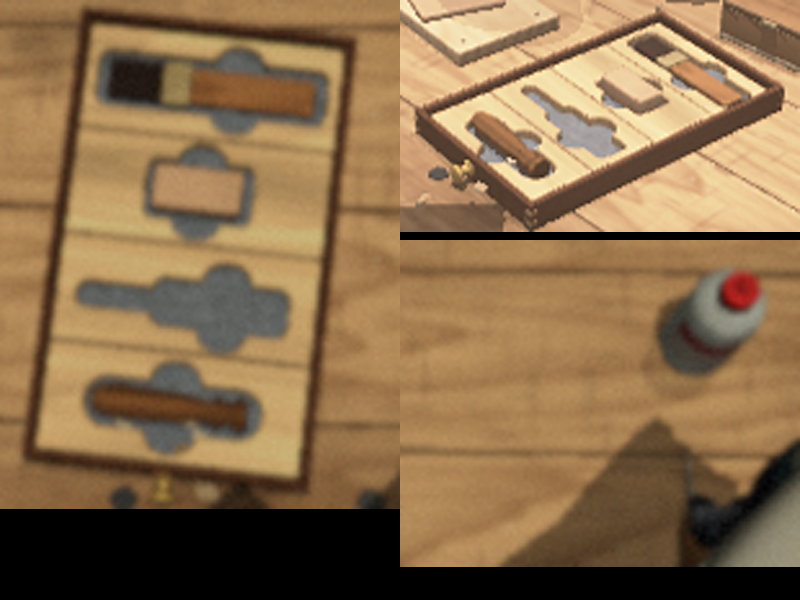

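All three lie in their recesses. The awl is next.

```bash
python3 - <<'E'
from g import *
D=-.0215
pl,b=pick("awl",.004+D)
if readout.read_gripper_width()>.015:
    place("awl",pl,b,.015+D)
robot.move_to([.45,-.36,.15],ori(np.pi))
c=cam("top")["image"];d=cam("scene")["image"]
f=lambda im,x,y,w,h:cv2.resize(im[y:y+h,x:x+w,::-1],(400,400*h//w),interpolation=cv2.INTER_CUBIC)
A,B=f(c,215,140,110,140),f(d,190,170,155,90)
o=np.zeros((510,800,3),np.uint8);o[:A.shape[0],:400]=A;o[:B.shape[0],400:]=B;o[240:510,400:]=f(d,340,200,120,81);cv2.imwrite("pics/c8.png",o);print(readout.read_t(),readout.read_wrist_force())
E
```

```text
awl [ 0.50000974 -0.36076437] [0.51698879 0.0454578 ] [np.float64(-0.76), np.float64(-0.76), np.float64(-1.51), np.float64(-1.51)]
guard False False
w 0.023909136829067725 39.086785242834594 t 57.25
guard True [ 0.51631103  0.04548031 -0.0069414 ]
t 61.4917
63.1167 [ 0.57712745  0.36430368 -0.62869369]
```

View pics/c8.png

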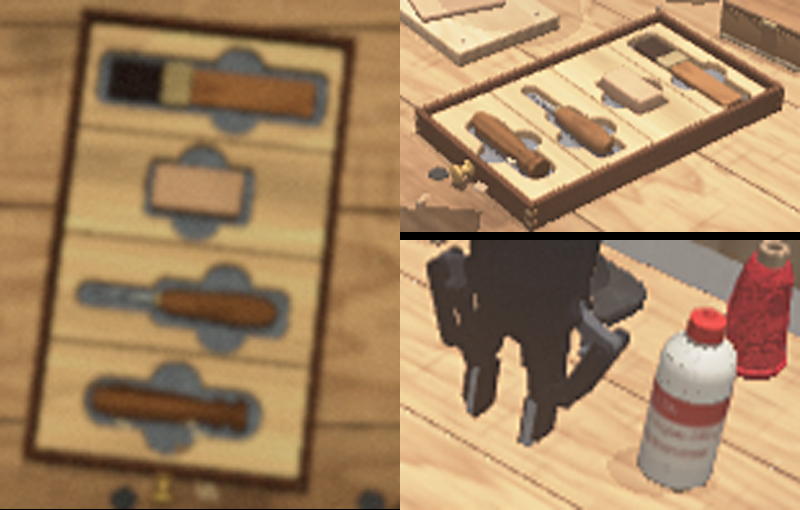

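The top view shows all four seated and roughly centred, with the awl's needle in its groove from (80,293) to (155,300). They are within a few mm of centre, and the release heights match contact with the felt. The gripper is clear of everything.

```bash
python3 -c "
from bench import close_job;print(close_job())"
```

```text
the job is handed in; nothing more can be done
None
```

The job is handed in at about 63 s of the 102 s limit, verdict not shown: the last pictures show awl, slicker, wax block and brush each in their own recess, and I never touched the bottle or the cone.

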